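# Load a sample changer and hold its index plunger out

## Robot

A 6-joint arm with a two-finger parallel gripper is mounted at the origin on the work surface; the furniture and walls round the work are solid. World frame = base frame: x ahead of the robot, y to its left, z up, the work surface at z = 0. Lengths are in m, angles in degrees, forces in N, time in s.
With the tool pointing down it reaches from about 0.25 to 0.725 m from the base axis. Payload 9.7 kg.
Tool frame: the origin (TCP) lies midway between the tips of the shut fingers; the grasp point (between the pads) lies 19 mm behind it (grip_point_offset is the distance from the TCP to the grasp point, in m); y points along the fingers, z is the direction in which the jaws open and shut, and the axes are right-handed (so a half turn about y gives the same grasp; the last joint's range is limited). The gripper opens to 85 mm and grips with 20 to 120 N. Pads are 22 mm wide; open, the fingers measure 114 mm over their backs; the gripper's body (76 mm by 85 mm) begins 54 mm behind the grasp point. The pads swing forward as they close: fully open they stand 13 mm farther back than shut.
Start: joints at [70.76, 4.979, 10.078, 95.1, 0, 90], TCP at [0.181, 0.519, 0.231] pointing down, gripper open.
Joint ranges: [-179.16, 179.16], [-48.56, 103.87], [-65.8, 70.77], [-126.05, 130.52], [-82.76, 87.17], [-180, 180]. Speed limits (degrees/s): [127.2, 127.2, 147.25, 180, 180, 180].

## Interface

Orientations are given as [roll, pitch, yaw] about the fixed x, y, z axes, in that order (R = Rz(yaw) Ry(pitch) Rx(roll)).
In Python, from workcell import get_obs, camera, job_done, grip_point_offset gives the robot as it stands.
- The arm moves only by the tool move_arm, never from a script. Its argument "deltas" is a list that holds one entry, the list of rows, each a list of 4 numbers: the shift along the tool's x, y, z in m, then the turn about the tool's y in degrees. A call has 1 to 5 rows; each row is the pose to reach, as a shift and turn from the pose commanded when the call began, along the tool's axes at that moment; what a row does not reach only later rows make up. A row lasts 1/10 s, in which the tool goes at most 50 mm and 8.59 degrees, less where a joint would pass 70% of its speed; a pose out of reach is approached as far as the arm can. A call with a gripper value outside its range is refused whole. "claw" is the finger opening in m, from 0 to 0.0854, set as the call begins (left out, the last holds). The fingers move at their own pace and stop on an object; "newtons" is the grip in N (left out, the last holds). Time passes only in rows, so rows that repeat a pose let the fingers close. It gives the time, the measured TCP pose, the force and the opening at its end, in the units of the state.
- get_obs(): the state, without advancing time (a new reading comes with each control period).
- camera(name): name is "side" or "top"; returns a dict with "color" (400x640x3 uint8, blue, green, red), "range_z" (400x640 float32, m along the optical axis (not along the pixel's ray), 0 where there is no reading), "fx", "fy", "cx", "cy" (pixels), "k1" (the pictures are not rectified: a ray, as slopes to the right and down, at radius r is drawn at 1 + k1 r^2 times it, then the intrinsics apply), "T" (4x4, takes a point from camera to world coordinates). Camera axes: x right, y down, z forward; pixel columns grow to the right and rows downward; lengths in m; the calibration is good to about 2 mm. A picture is of the moment at which its call begins.
- job_done(): hands the job in, once; it reports no verdict.
The state is a dict: "time": time; "q": joint angles; "qd": joint speeds; "joint_efforts": joint torques, N m; "ee_pos": TCP position; "tcp_rot": TCP orientation; "wrist_force": force on the tool from outside, world axes, zero at the start; "torque": the same for the moment, N m; "opening": finger opening in m.
Only numpy, scipy, OpenCV 4.12 (cv2) and the standard library are available. Lean on these libraries where they do the work, as an engineer would, in place of code of your own. Each camera call takes 0.05 s, during which the arm holds its last target. There are 200 camera calls.

## Task

Take the red-capped sample tube out of the aluminium block and slide it gently, all the way down, into the one empty sleeve of the sample changer's carousel while the index pin still locks the carousel, and let go of the tube. Then grip the black knob of the index plunger beside the carousel, pull it straight up to its stop against its spring, and finish still holding it there, pin clear of its hole, so that I can turn the carousel. Do not turn the carousel yourself, and leave the other tubes and the things on the bench where they are.

Things in the scene. Friction and masses are not known exactly. Their poses are not given: they have to be found in the camera images.
- red_tube: the sample tube to load: clear tube with a red cap, 86 mm long; body 13 mm in diameter with a round bottom, cap 16 mm in diameter over the top 19 mm (67 to 86 mm above the bottom); 12 g; origin at the centre of its bottom, z towards the cap. It starts upright in the block, in any of the three wells, with 46 mm of it above the block
- block: aluminium tube block fixed to the bench, 36 x 100 x 50 mm high, origin at the centre of its underside, three wells in a row along its own y (at -32, 0 and 32 mm), each 15 mm wide and 40 mm deep (floor 10 mm above the bench) and each with a tube in it: fingers that close along the block's x pass between the neighbours
- changer: sample changer fixed to the bench: round white base 196 mm in diameter with a white reader housing (50 x 124 mm, 122 mm high) centred 122 mm from the carousel axis, 60 degrees from its own +x towards +y, and the plunger bracket on its -y side; origin on the carousel axis at bench level
- carousel (a joint): the carousel of six blue sleeves, 60 degrees apart on a 46 mm radius about the changer's axis, rad; 0 is where the index pin holds it, positive is anticlockwise from above; sleeve tops 78 mm above the bench, five sleeves hold purple-, yellow- and green-capped tubes that sit fast in it and reach 116 mm above the bench
- sleeve_mouth (a point): centre of the mouth of the only empty sleeve, on the changer's own -x side; z up, x as the changer's. Fingers that close along the changer's x have room on both sides (the hub between the sleeves is 90 mm high at most). Bore 15 mm, sleeve 22 mm outside, 48 mm deep: a tube that is home has its bottom 48 mm below this point and 38 mm of it above
- knob_grip (a point): middle of the index plunger's black knob, on its axis, moves with it: round, 22 mm in diameter over 15 mm of height (7.5 mm either side of this point), white dot on top. Pin seated, the point is 102.5 mm above the bench, the knob's top 113 mm. It stands 78 mm from the carousel axis on the changer's own -y side
- plunger_knob: the same knob as a body (origin 16.5 mm below knob_grip). Below it the barrel (15 mm thick, top 87 mm above the bench) and bracket arm (top 70 mm). Two loaded tubes stand 38 mm from it along the changer's y and 23 mm to either side along its x: fingers that close along the changer's x have the most room
- plunger (a joint): how far the index plunger is pulled up, m: 0 seated (its 8 mm steel pin 6 mm deep in a hole of the carousel's flange), 0.012 at its upper stop; its spring pulls back down with 5 N when seated and 10 N at the stop
- block_tube_a: green-capped tube, same size, in another well of the block; stays there
- block_tube_b: yellow-capped tube, same size, in another well of the block; stays there
- cup_yellow: specimen cup with yellow lid, 62 mm wide, 67 mm high, bystander
- cup_blue: specimen cup with blue lid, 62 mm wide, 67 mm high, bystander
- timer: white lab timer lying flat, 62 x 66 x 20 mm, bystander. Tall fixed things to keep clear of: the microscope (380 mm high, left of the block and nearer the robot than the changer), the centrifuge (250 mm, behind) and the sink tap (220 mm)

How it is judged (in metres and radians):
On the way, in this order (a step that is already met when the one before it is completed fails the run):
1. the red-capped tube stands fully home in the empty sleeve, let go, with the index pin seated (z of red_tube in the frame of sleeve_mouth below -0.045 m and horizontal distance between red_tube and sleeve_mouth below 0.005 m and angle between red_tube's own z axis and vertical below 0.09 rad and contact force between each of the arm, the fingers and red_tube below 0.1 N and value of joint plunger below 0.002 m), for 0.2 s.
2. the fingers hold the plunger knob pulled up to its stop (value of joint plunger above 0.01 m and contact force between the fingers and plunger_knob above 2 N), for 0.2 s.
At the end, for the whole second after the job is handed in: The fingers hold the knob (more than 2 N) with the plunger pulled up more than 10 of its 12 mm; the red-capped tube stands untouched in the sleeve, its bottom within 3 mm of the floor and 5 mm of the axis, tilted less than 0.09 rad; the carousel is within 0.08 rad of its index position (all of step 2 and z of red_tube in the frame of sleeve_mouth below -0.045 m and horizontal distance between red_tube and sleeve_mouth below 0.005 m and angle between red_tube's own z axis and vertical below 0.09 rad and contact force between each of the arm, the fingers and red_tube below 0.1 N and value of joint carousel between -0.08 and 0.08 rad); the arm keeps its last pose, push and grip.
It fails at once if the index pin is pulled before the red-capped tube is home (value of joint plunger above 0.004 m and (z of red_tube in the frame of sleeve_mouth above -0.043 m or horizontal distance between red_tube and sleeve_mouth above 0.008 m)).
It fails at once if the red-capped tube is dropped into the sleeve (falls in it faster than 0.5 m/s) (horizontal distance between red_tube and sleeve_mouth below 0.008 m and z of red_tube in the frame of sleeve_mouth below 0 m and linear speed of red_tube above 0.5 m/s).
It fails at once if another tube is moved by more than 15 mm (distance of any of block_tube_a, block_tube_b from where it was at the start of the episode above 0.015 m).
It fails at once if a cup or the timer is pushed by more than 20 mm (distance of any of cup_yellow, cup_blue, timer from where it was at the start of the episode above 0.02 m).
It also fails if it takes over 64 s, if anything falls off the work surface, if the arm or the gripper's body presses on something with over 40 N, if the wrist force passes 120 N, or if a joint passes its speed limit or range.

## Working session

There is one attempt and no reset: what is moved stays moved. The work goes in short steps, Python scripts to look and compute and a tool call to move; the robot and the scene stay as the last step left them, time stands still between calls to the robot, and variables do not carry over. Pictures are saved under pics/ and viewed, about 8 in all and at most 12, crops included, and the job is handed in when it is done.

Besides the shell and the picture viewer there is one more tool, called after "Request:" as name([rows], argument=value, ...), one row to a line, values as JSON. move_arm: Moves the arm, as the interface text tells. Its arguments: {"type":"object","properties":{"deltas":{"type":"array"},"claw":{"type":"number"},"newtons":{"type":"number"}},"required":["deltas"]}

```bash
mkdir -p pics; cat > h.py <<'E'
import numpy as np, cv2
from workcell import get_obs, camera, job_done, grip_point_offset
def und(c,u,v):
    d=np.stack([(np.asarray(u,float)-c['cx'])/c['fx'],(np.asarray(v,float)-c['cy'])/c['fy']],-1)
    s=d.copy()
    for _ in range(20): s=d/(1+c['k1']*(s**2).sum(-1,keepdims=True))
    return np.concatenate([s,np.ones_like(s[...,:1])],-1)
def onplane(c,u,v,z):
    T=c['T']; r=und(c,u,v)@T[:3,:3].T; o=T[:3,3]
    return o+r*((z-o[2])/r[...,2:3])
def cloud(c):
    v,u=np.mgrid[:400,:640]
    return und(c,u,v)*c['range_z'][...,None]@c['T'][:3,:3].T+c['T'][:3,3]
E
python3 - <<'E'
from h import *
o=get_obs();print(o,grip_point_offset)
for n in('side','top'):
    c=camera(n);cv2.imwrite(f'pics/{n}0.png',c['color']);print(n,c['fx'],c['k1'],c['T'].round(3))
    np.savez(f'{n}0.npz',**c)
E
```

```text
{'time': 0.0, 'q': array([ 7.07603837e+01,  5.01191755e+00,  1.00353735e+01,  9.50997322e+01,
       -1.14591655e-03,  8.99980896e+01]), 'qd': array([ 0.01244631, -0.02318183,  0.03020182,  0.03482948,  0.06668215,
       -0.04712819]), 'joint_efforts': array([-1.71051015e-03, -5.20388317e+01,  4.64801216e+01,  1.67642831e-02,
       -1.04989176e-04, -1.98062708e-05]), 'ee_pos': array([0.18116728, 0.51906833, 0.23058346]), 'tcp_rot': array([-9.00762763e+01, -1.14337226e-03, -1.92377044e+01]), 'wrist_force': array([ 0.59307942, -0.57599729,  1.59932995]), 'torque': array([-0.0010848 ,  0.01213616, -0.03151821]), 'opening': 0.0855613562405989} 0.0187
side 494.0654931057916 -0.0371295538515869 [[-0.999  0.031 -0.032  0.511]
 [ 0.044  0.593 -0.804  0.656]
 [-0.006 -0.805 -0.594  0.783]
 [ 0.     0.     0.     1.   ]]
top 497.7857942511468 0.03175639191917885 [[ 0.022 -0.997  0.078  0.404]
 [-1.    -0.021  0.02  -0.296]
 [-0.019 -0.078 -0.997  1.318]
 [ 0.     0.     0.     1.   ]]
```

View pics/top0.png

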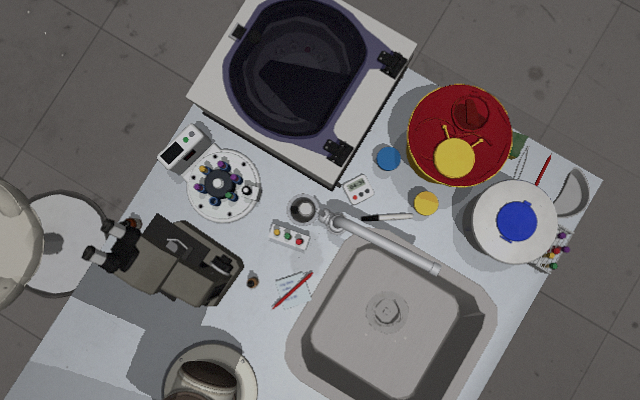

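View pics/side0.png

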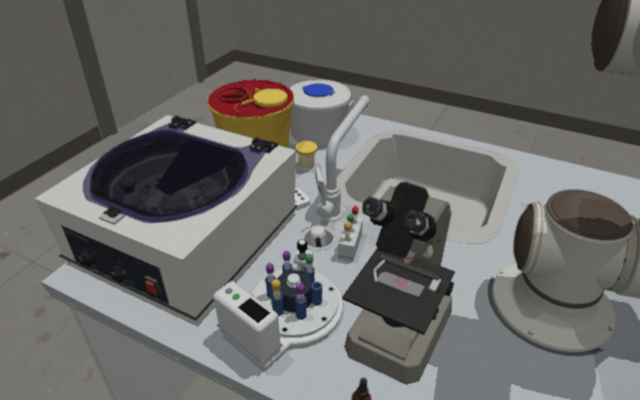

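The top view shows the changer at about (222,186), the knob at (246,190), the reader housing at (185,148) and the block at about (289,236), with the red cap at its right end (299,241). The side view agrees, with the empty sleeve at about (317,293).

```bash
python3 - <<'E'
from h import *
c=dict(np.load('top0.npz'));s=dict(np.load('side0.npz'))
a=cv2.resize(c['color'][130:260,150:320],None,fx=4.6,fy=4.6,interpolation=cv2.INTER_CUBIC);
b=cv2.resize(s['color'][200:360,200:380],None,fx=4.2,fy=3.6,interpolation=cv2.INTER_CUBIC)
cv2.imwrite('pics/tc.png',a);cv2.imwrite('pics/sc.png',b)
hsv=cv2.cvtColor(c['color'],cv2.COLOR_BGR2HSV)
R=np.zeros((400,640),bool);R[130:260,150:320]=1
def blobs(m,z,name):
    n,l,st,ce=cv2.connectedComponentsWithStats((m&R).astype(np.uint8))
    for i in range(1,n):
        if st[i,4]>8:print(name,ce[i].round(1),st[i,4],onplane(c,*ce[i],z)[:2].round(4))
h,S,V=hsv[...,0],hsv[...,1],hsv[...,2]
sat=(S>110)&(V>60)
for nm,lo,hi in(('red',0,8),('red2',172,180),('yel',15,32),('grn',40,85),('blue',95,122),('pur',123,165)):
    blobs(sat&(h>=lo)&(h<=hi),.116 if nm in('pur','blue') else .096,nm)
P=cloud(c)
for nm,x0,x1 in(('block',(265,215),(315,260)),):
    m=(P[...,2]>.043)&(P[...,2]<.056);m[:x0[1]]=0;m[x1[1]:]=0;m[:,:x0[0]]=0;m[:,x1[0]:]=0
    print(nm,m.sum(),cv2.minAreaRect(P[m][:,:2].astype(np.float32)))
E
```

```text
red2 [298.2 241.3] 26 [ 0.3912 -0.218 ]
yel [202.5 168.7] 35 [0.5657 0.0241]
yel [276.3 231.8] 28 [ 0.4135 -0.1638]
grn [185.4 139.2] 19 [0.6387 0.0697]
grn [228.  194.6] 30 [ 0.5025 -0.0416]
grn [287.  235.6] 23 [ 0.4046 -0.1902]
blue [224.4 166.5] 20 [ 0.5694 -0.0345]
blue [207.3 171. ] 17 [0.5575 0.0069]
blue [237.1 179.5] 21 [ 0.5382 -0.0667]
blue [202.  188.2] 18 [0.5151 0.0181]
blue [232.8 196.6] 19 [ 0.4962 -0.0576]
blue [213.8 200.3] 27 [ 0.4863 -0.0118]
pur [220.3 163.4] 27 [ 0.5767 -0.0242]
pur [233.1 176.7] 30 [ 0.5447 -0.0566]
pur [196.8 186.5] 25 [0.5191 0.031 ]
block 438 ((0.4027503430843353, -0.19178439676761627), (0.10016278922557831, 0.03594816103577614), 71.95768737792969)
```

View pics/tc.png

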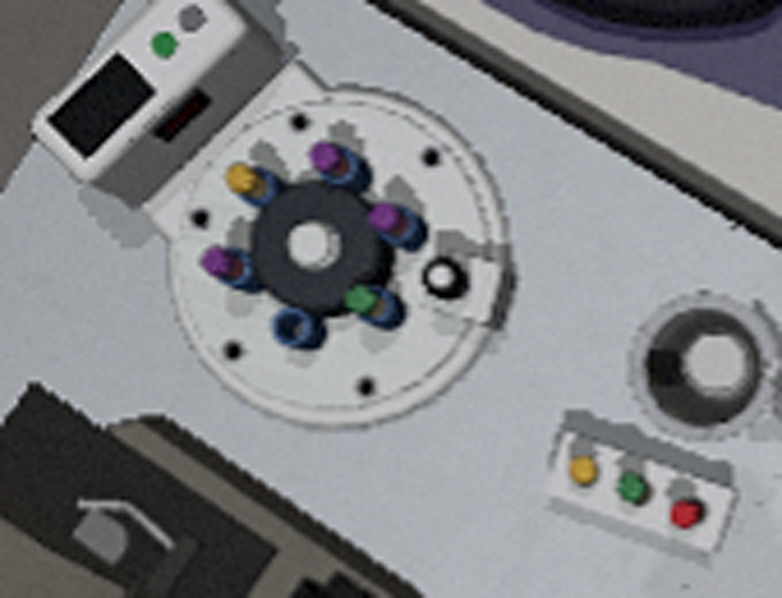

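View pics/sc.png

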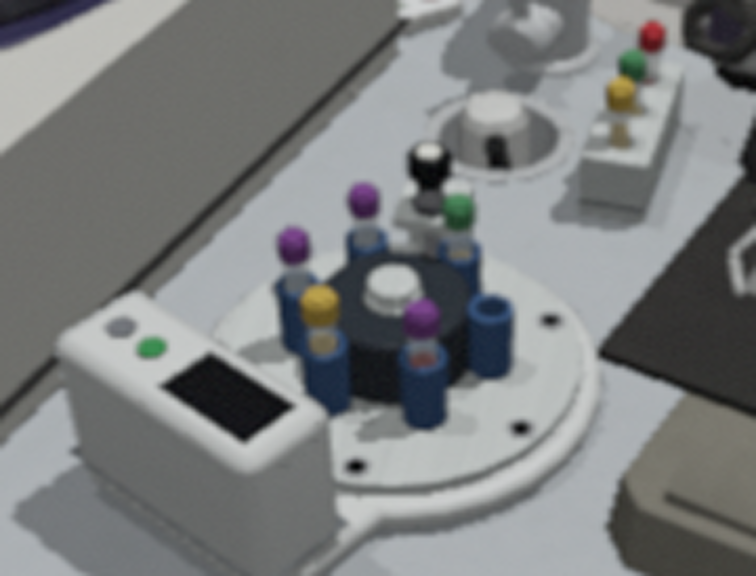

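```bash
python3 - <<'E'
from h import *
from scipy.optimize import least_squares
c=dict(np.load('top0.npz'));s=dict(np.load('side0.npz'))
# fit changer x,y,yaw from cap blobs (hex slots, empty = 180deg) 
px=np.array([[220.3,163.4],[233.1,176.7],[228,194.6],[196.8,186.5],[202.5,168.7]])
ang=np.radians([0,-60,-120,120,60])
for zc in(.107,.112):
    Q=onplane(c,px[:,0],px[:,1],zc)[:,:2]
    f=lambda p:(np.stack([p[0]+.046*np.cos(ang+p[2]),p[1]+.046*np.sin(ang+p[2])],1)-Q).ravel()
    r=least_squares(f,[.53,-.01,-.26]);x,y,t=r.x
    print('top',zc,r.x[:2].round(4),np.degrees(t).round(2),(r.fun.reshape(-1,2)*1e3).round(1).tolist())
    print(' mouth',x-.046*np.cos(t),y-.046*np.sin(t),'knob',x+.078*np.sin(t),y-.078*np.cos(t))
def blob(im,roi,fn):
    h=cv2.cvtColor(im,cv2.COLOR_BGR2HSV).astype(int);m=np.zeros((400,640),np.uint8);x0,y0,x1,y1=roi
    m[y0:y1,x0:x1]=fn(h)[y0:y1,x0:x1]; n,l,st,ce=cv2.connectedComponentsWithStats(m);i=1+st[1:,4].argmax();return ce[i],st[i]
# white dot on knob top, z=.113
w=lambda h:(h[...,1]<50)&(h[...,2]>150)
for cc,roi in((c,(241,185,251,195)),(s,(297,238,307,248))):
    ce,st=blob(cc['color'],roi,w);print('dot',ce,st,onplane(cc,*ce,.113)[:2])
# tubes in block: side
S=lambda lo,hi:(lambda h:(h[...,0]>=lo)&(h[...,0]<=hi)&(h[...,1]>110)&(h[...,2]>60))
for nm,lo,hi,tp in(('red',0,180,(298.2,241.3)),('grn',40,85,(287,235.6)),('yel',15,32,(276.3,231.8))):
    roi=(350,204,359,214) if nm=='red' else (340,208,357,220) if nm=='grn' else (342,218,355,235)
    ce,st=blob(s['color'],roi,S(lo,hi));print(nm,ce,st,'side@.085',onplane(s,*ce,.085)[:2].round(4),'top@.09',onplane(c,*tp,.09)[:2].round(4))
P=cloud(s);m=(P[...,2]>.046)&(P[...,2]<.055)&(abs(P[...,0]-.40)<.06)&(abs(P[...,1]+.19)<.08)
print('side block',m.sum(),cv2.minAreaRect(P[m][:,:2].astype(np.float32)))
# blue sleeve rim: top view ring
h=cv2.cvtColor(c['color'],cv2.COLOR_BGR2HSV).astype(int);m=np.zeros((400,640),bool);m[195:212,205:225]=((h[...,0]>95)&(h[...,0]<122)&(h[...,1]>90))[195:212,205:225]
print('rim bbox',np.argwhere(m).min(0),np.argwhere(m).max(0))
for v in range(195,210):print(''.join('#' if q else '.' for q in m[v,205:226]))
E
```

```text
top 0.107 [ 0.533  -0.0111] -13.73 [[-0.5, 0.1], [-0.0, -0.4], [-0.4, -0.4], [0.2, -0.3], [0.7, 1.0]]
 mouth 0.4882847086648062 -0.00015678927341178373 knob 0.5144599788734676 -0.08684505393191999
top 0.112 [ 0.5324 -0.0122] -13.73 [[-0.3, 0.1], [-0.0, -0.6], [-0.5, -0.5], [0.1, -0.1], [0.7, 1.1]]
 mouth 0.48771571149154125 -0.0013254048417402214 knob 0.5138910346438041 -0.0880136535140638
dot [245.13333333 189.53333333] [243 188   5   4  15] [ 0.51431065 -0.08652706]
dot [300.75757576 240.24242424] [297 238   8   6  33] [ 0.51185268 -0.0892897 ]
red [354.79411765 209.70588235] [353 206   5   8  34] side@.085 [ 0.3873 -0.2174] top@.09 [ 0.3913 -0.2177]
grn [349.71428571 217.5       ] [348 216   4   4  14] side@.085 [ 0.4016 -0.1902] top@.09 [ 0.4046 -0.1898]
yel [347.57446809 225.61702128] [345 221   6  10  47] side@.085 [ 0.409  -0.1627] top@.09 [ 0.4134 -0.1631]
side block 284 ((0.42734599113464355, -0.20527569949626923), (0.11366797983646393, 0.09977035224437714), 72.08708953857422)
rim bbox [196 210] [205 222]
.....................
........#............
.......#####....##...
......########.###...
.....##########......
.....#####.####......
.....####..#####.....
.....####..#####.....
.....###########.....
......#########......
..........####.......
.....................
.....................
.....................
.....................
```

```bash
python3 - <<'E'
from h import *
H=np.zeros((40,50))
for n in('top','side'):
    c=dict(np.load(n+'0.npz'));P=cloud(c)[c['range_z']>0]
    i=((P[:,0]-0)/.02).astype(int);j=((.3-P[:,1])/.02).astype(int)
    k=(i>=0)&(i<40)&(j>=0)&(j<35)&(P[:,2]<.6)&(P[:,0]>0)
    np.maximum.at(H,(i[k],j[k]),P[k,2])
print('cols y=.29..-.39; cm')
for i in range(39,7,-1):print('%.2f'%(i*.02+.01),' '.join('%2d'%(100*q) for q in H[i,:35]))
E
```

```text
cols y=.29..-.39; cm
0.79  0  0  0  0  0  0  0  0  0  0  0  0  0  0 20 20 20 21 23 23 23 23 23 23 23 23 23 23 23 23 23 23 23 22 21
0.77  0  0  0  0  0  0  0  0  0  0  0  0  0  0 20 20 20 22 23 23 23 23 23 23 23 23 23 23 23 23 23 23 23 21 20
0.75  0  0  0  0  0  0  0  0  0  0  0  0  0 20 20 20 20 21 23 23 23 23 24 23 23 23 23 23 23 23 23 23 21 21 20
0.73  0  0  0  0  0  0  0  0  0  0  0  0  4 20 20 20 20 21 23 23 23 23 23 23 23 23 23 23 23 23 23 22 21 20 20
0.71  0  0  0  0  0  0  0  0  0  0  0  0 20 20 21 20 20 21 22 23 23 23 23 23 23 23 23 23 23 23 23 21 20 20 20
0.69  0  0  0  0  0  0  0  0  0  0  0  0  0  0 20 20 20 20 21 23 23 23 23 23 23 23 23 23 23 23 22 21 20 20 20
0.67  0  0  0  0  0  0  0  0  0  0  0 12 12 12  0 19 20 20 21 22 23 23 23 23 23 23 23 23 23 23 21 20 20 20 20
0.65  0  0  0  0  0  0  0  0  0  0 12 12 13 13 11  0  0 19 20 21 21 23 23 23 23 23 23 23 23 21 21 20 20 20 19
0.63  0  0  0  0  0  0  0  0  0 12 13 13 12 12 10  2  2  2  0 20 20 21 22 23 23 23 23 23 22 22 21 20 20 20  0
0.61  0  0  0  0  0  0  0  0 12 12 13 13 12 11  3  3  3  3  3  0 19 20 20 21 21 21 21 21 
[... 1740 characters left out ...]
0  1  1  1  2  2  2  0  0  0  0  0  0  0
0.27  0  0  0  0  0  0  0  0  0 16 17 31 31 27 26 26 25 19  0  8  6  0  1  1  2  2  2  1  0  0  1  0  0  0  0
0.25  1  0  0  0  0  0  0  0  0  0  2 17 17  9 25 25 24  0  0  0  0  0  0  2  2  1  1  1  0  0  0  0  0  0  0
0.23  0  0  0  0  0  0  0  0  0  0  0  0  9  9 10  9  0  0  0  0  0  0  2  2  1  1  1  0  0  0  0  0  0  0  0
0.21  0  0  0  0  0  0  0  0  0  0  0  0  0  0  2  0  0  0  0  0  0  0  2  0  1  0  0  0  0  0  0  0  0  0  0
0.19  0  0  0  0  0  0  0  0  0  0  0  0  0  0  0  0  0  0  0  0  0  0  0  0  0  0  0  0  0  0  0  0  0  0  0
0.17  0  0  0  1  0  0  0  0  0  0  0  0  0  0  0  0  0  0  0  0  0  0  0  0  0  0  0  0  0  0  0  0  0  0  0
```

```bash
cat >> h.py <<'E'
from scipy.spatial.transform import Rotation as Ro
def rows(wps, cmd=None):
    """wps: list of (x,y,z,yaw) TCP; deltas from the present (or commanded) pose x,y,z,yaw"""
    o=get_obs()
    if cmd is None: cmd=[*o['ee_pos'],o['tcp_rot'][2]]
    R=Ro.from_euler('xyz',[-90,0,cmd[3]],degrees=True).as_matrix()
    return [[*(R.T@(np.array(w[:3])-cmd[:3])).round(4).tolist(),round(cmd[3]-w[3],1)] for w in wps]
def plan(wps, cmd, n=5):
    """print calls chained on commanded poses"""
    for i in range(0,len(wps),n):
        print(i//n, rows(wps[i:i+n],cmd)); cmd=wps[i:i+n][-1]
E
python3 - <<'E'
from h import *
s=[.181,.519,.231,-19.24]
w=[(.181,.519,z,-19.24) for z in(.281,.331,.381,.4)]
plan(w,s)
a=np.radians(np.arange(71,-24,-4.75)[1:]);print(len(a))
w=[(.55*np.cos(t),.55*np.sin(t),.40,-19.24-4.4*(i+1)) for i,t in enumerate(a)]
plan(w,[.181,.519,.4,-19.24])
print(w[-1])
E
```

```text
0 [[0.0, -0.05, 0.0, 0.0], [0.0, -0.1, 0.0, 0.0], [0.0, -0.15, 0.0, 0.0], [0.0, -0.169, 0.0, 0.0]]
19
0 [[0.0434, 0.0, -0.0014, 4.4], [0.0886, 0.0, -0.0068, 8.8], [0.1333, 0.0, -0.016, 13.2], [0.177, 0.0, -0.0289, 17.6], [0.2195, 0.0, -0.0453, 22.0]]
1 [[0.0455, -0.0, -0.0031, 4.4], [0.0905, -0.0, -0.0099, 8.8], [0.1349, -0.0, -0.0205, 13.2], [0.1782, -0.0, -0.0347, 17.6], [0.2202, -0.0, -0.0524, 22.0]]
2 [[0.0454, -0.0, -0.0045, 4.4], [0.0902, -0.0, -0.0127, 8.8], [0.1342, -0.0, -0.0246, 13.2], [0.1771, -0.0, -0.0401, 17.6], [0.2185, -0.0, -0.0591, 22.0]]
3 [[0.0452, -0.0, -0.0059, 4.4], [0.0898, -0.0, -0.0154, 8.8], [0.1334, -0.0, -0.0287, 13.2], [0.1758, -0.0, -0.0455, 17.6]]
(np.float64(0.5192489612160314), np.float64(-0.18132985489453302), 0.4, -102.84)
```

Request:
move_arm([
  [[0, -0.05, 0, 0], [0, -0.1, 0, 0], [0, -0.15, 0, 0], [0, -0.169, 0, 0]],
])

```text
time: 0.5
ee_pos: [0.1811, 0.519, 0.4047]
tcp_rot: [-89.7, -0.0, -19.2]
wrist_force: [0.0, -0.5, -0.1]
opening: 0.0855
```

Request:
move_arm([
  [[0.0434, 0.0, -0.0014, 4.4], [0.0886, 0.0, -0.0068, 8.8], [0.1333, 0.0, -0.016, 13.2], [0.177, 0.0, -0.0289, 17.6], [0.2195, 0.0, -0.0453, 22.0]],
])

```text
time: 1.0
ee_pos: [0.3751, 0.4032, 0.3995]
tcp_rot: [-90.1, -0.0, -41.4]
wrist_force: [-0.1, 0.6, -0.0]
opening: 0.0854
```

Request:
move_arm([
  [[0.0455, 0, -0.0031, 4.4], [0.0905, 0, -0.0099, 8.8], [0.1349, 0, -0.0205, 13.2], [0.1782, 0, -0.0347, 17.6], [0.2202, 0, -0.0524, 22.0]],
])

```text
time: 1.5
ee_pos: [0.5056, 0.218, 0.3995]
tcp_rot: [-90.1, 0.0, -63.4]
wrist_force: [0.6, 1.6, 0.1]
opening: 0.0853
```

Request:
move_arm([
  [[0.0454, 0, -0.0045, 4.4], [0.0902, 0, -0.0127, 8.8], [0.1342, 0, -0.0246, 13.2], [0.1771, 0, -0.0401, 17.6], [0.2185, 0, -0.0591, 22.0]],
])

```text
time: 2.0
ee_pos: [0.5505, -0.004, 0.3995]
tcp_rot: [-90.1, 0.0, -85.4]
wrist_force: [1.0, 0.3, -0.2]
opening: 0.0853
```

Request:
move_arm([
  [[0.0452, 0, -0.0059, 4.4], [0.0898, 0, -0.0154, 8.8], [0.1334, 0, -0.0287, 13.2], [0.1758, 0, -0.0455, 17.6]],
])

```text
time: 2.4
ee_pos: [0.5191, -0.1829, 0.3995]
tcp_rot: [-90.1, 0.0, -103.0]
wrist_force: [0.8, 1.0, -0.4]
opening: 0.0856
```

```bash
python3 - <<'E'
from h import *
s=[.5192,-.1813,.4,-102.84]
w=[(.476,-.194,.4,-104.5),(.433,-.206,.4,-106.5),(.391,-.219,.4,-108.5),(.391,-.219,.35,-108.5),(.391,-.219,.30,-108.5)]
plan(w,s)
print(get_obs()['q'])
E
```

```text
0 [[0.022, -0.0, -0.0393, 1.7], [0.0432, -0.0, -0.0786, 3.7], [0.0652, -0.0, -0.1166, 5.7], [0.0652, 0.05, -0.1166, 5.7], [0.0652, 0.1, -0.1166, 5.7]]
[-1.94135733e+01  1.39206430e+01  4.00723891e+01  1.16217324e+02
 -8.08192458e-04  8.36074813e+01]
```

Request:
move_arm([
  [[0.022, 0, -0.0393, 1.7], [0.0432, 0, -0.0786, 3.7], [0.0652, 0, -0.1166, 5.7], [0.0652, 0.05, -0.1166, 5.7], [0.0652, 0.1, -0.1166, 5.7]],
], claw=0.05)

```text
time: 2.9
ee_pos: [0.3907, -0.2195, 0.3001]
tcp_rot: [-89.8, -0.0, -108.7]
wrist_force: [1.1, 0.1, 0.3]
opening: 0.0499
```

Request:
move_arm([
  [[0, 0.05, 0, 0], [0, 0.1, 0, 0], [0, 0.15, 0, 0], [0, 0.15, 0, 0], [0, 0.15, 0, 0]],
])

```text
time: 3.4
ee_pos: [0.3912, -0.2186, 0.1514]
tcp_rot: [-90.0, 0.0, -108.5]
wrist_force: [-0.0, -0.2, 0.5]
opening: 0.0499
```

```bash
python3 - <<'E'
from h import *
o=get_obs();print(o['ee_pos'],o['tcp_rot'],o['q'])
t=camera('top');s=camera('side')
cv2.imwrite('pics/1.png',np.hstack([cv2.resize(t['color'][130:280,180:360],(400,333)),cv2.resize(s['color'][130:280,280:460],(400,333))]))
E
```

```text
[ 0.39116359 -0.21862471  0.15140182] [-9.00235579e+01  6.25697355e-03 -1.08538576e+02] [-2.92023407e+01 -9.82903362e+00 -1.30637743e+01  8.67895682e+01
  1.78963871e-03  7.93362341e+01]
```

View pics/1.png

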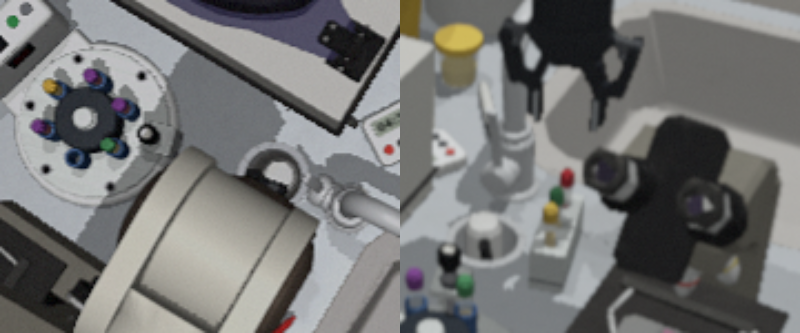

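The side crop shows the red cap at (567,178), midway between the fingertips at x≈535 and 600. The wrist comes close to the tap in the top view, so I'm checking clearance above before lowering.

```bash
python3 - <<'E'
from h import *
s=camera('side')
cv2.imwrite('pics/2.png',cv2.resize(s['color'][0:280,260:500],(514,600)))
for n in('top','side'):
    c=camera(n);P=cloud(c)[c['range_z']>0]
    # arm points near the tap/gripper: relative to TCP, lowest z as function of radius from tool axis
    d=np.hypot(P[:,0]-.391,P[:,1]+.2186)
    for lo in np.arange(0,.14,.02):
        k=(d>lo)&(d<lo+.02)&(P[:,2]>.16)
        if k.sum():print(n,lo.round(2),k.sum(),P[k,2].min().round(3),np.percentile(P[k,2],[10,50,90]).round(3))
E
```

```text
top 0.0 659 0.625 [0.629 0.632 0.633]
top 0.02 1933 0.608 [0.619 0.628 0.635]
top 0.04 3140 0.453 [0.606 0.627 0.636]
top 0.06 1654 0.214 [0.599 0.625 0.631]
top 0.08 1103 0.167 [0.616 0.625 0.63 ]
top 0.1 1196 0.162 [0.584 0.624 0.632]
top 0.12 1265 0.188 [0.213 0.626 0.634]
top 0.14 1360 0.163 [0.211 0.627 0.636]
side 0.0 209 0.224 [0.228 0.249 0.265]
side 0.02 3171 0.16 [0.214 0.325 0.506]
side 0.04 4504 0.194 [0.327 0.453 0.532]
side 0.06 1064 0.214 [0.258 0.486 0.56 ]
side 0.08 302 0.534 [0.54  0.552 0.565]
side 0.1 286 0.161 [0.2   0.555 0.567]
side 0.12 307 0.202 [0.209 0.553 0.569]
side 0.14 589 0.16 [0.171 0.537 0.57 ]
```

View pics/2.png

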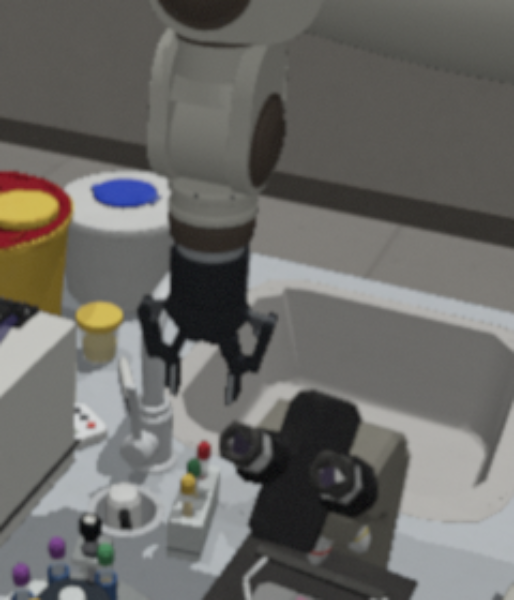

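The forearm sits about 0.4 m above the TCP, so it clears both the tap and the microscope. Lowering and gripping now.

Request:
move_arm([
  [[0, 0.03, 0, 0], [0, 0.055, 0, 0], [0, 0.079, 0, 0], [0, 0.079, 0, 0]],
])

```text
time: 4.05
ee_pos: [0.3905, -0.2183, 0.0699]
tcp_rot: [-90.2, 0.0, -108.5]
wrist_force: [0.2, -0.5, -0.5]
opening: 0.0499
```

Request:
move_arm([
  [[0, 0, 0, 0], [0, 0, 0, 0], [0, 0, 0, 0], [0, 0, 0, 0], [0, 0, 0, 0]],
], claw=0.01, newtons=25)

```text
time: 4.55
ee_pos: [0.3921, -0.2192, 0.0726]
tcp_rot: [-89.9, -0.0, -108.5]
wrist_force: [-0.5, -0.1, 6.5]
opening: 0.0149
```

Request:
move_arm([
  [[0, 0, 0, 0], [0, 0, 0, 0]],
])

```text
time: 4.75
ee_pos: [0.3921, -0.2191, 0.0726]
tcp_rot: [-89.9, -0.0, -108.5]
wrist_force: [1.1, 0.6, 6.0]
opening: 0.0153
```

```bash
python3 - <<'E'
from h import *
o=get_obs();print(o['ee_pos'],o['wrist_force'],o['opening'],o['tcp_rot'])
s=camera('side');cv2.imwrite('pics/3.png',cv2.resize(s['color'][160:250,310:410],(800,600),interpolation=cv2.INTER_CUBIC))
E
```

```text
[ 0.39206481 -0.21914411  0.07261645] [1.07102478 0.56039534 5.97900131] 0.01530395875082643 [-8.98572579e+01 -2.57352883e-02 -1.08537042e+02]
```

View pics/3.png

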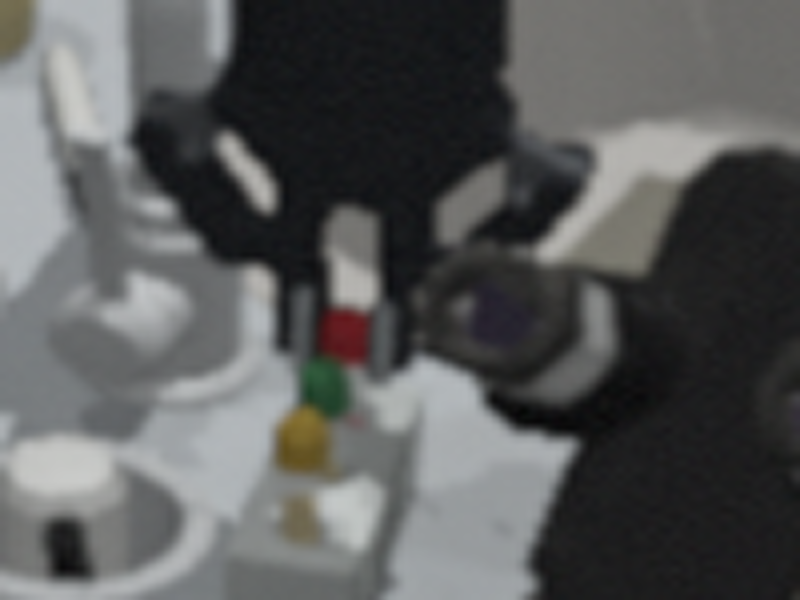

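The picture shows the red cap at (345,335), held squarely between the pads. Lifting straight up.

Request:
move_arm([
  [[0, -0.01, 0, 0], [0, -0.03, 0, 0], [0, -0.06, 0, 0], [0, -0.09, 0, 0], [0, -0.13, 0, 0]],
], newtons=30)

```text
time: 5.3
ee_pos: [0.3906, -0.2183, 0.2022]
tcp_rot: [-90.1, 0.0, -108.5]
wrist_force: [0.3, 0.1, 0.2]
opening: 0.0149
```

Request:
move_arm([
  [[0, -0.03, 0, 0], [0, -0.05, 0, 0], [0, -0.05, 0, 0], [0, -0.05, 0, 0]],
])

```text
time: 5.7
ee_pos: [0.3913, -0.2187, 0.2514]
tcp_rot: [-90.0, -0.0, -108.5]
wrist_force: [0.9, 0.4, -0.2]
opening: 0.0152
```

```bash
python3 - <<'E'
from h import *
o=get_obs();s=[*o['ee_pos'],o['tcp_rot'][2]];print(s,o['wrist_force'],o['opening'])
a=np.array(s);b=np.array([.488,-.0005,.25,-103.7])
plan([tuple(a+(b-a)*k/8) for k in range(1,9)],s,5)
c=camera('side');hsv=cv2.cvtColor(c['color'],cv2.COLOR_BGR2HSV);m=((hsv[...,1]>120)&((hsv[...,0]<8)|(hsv[...,0]>172))).astype(np.uint8);m[:100]=0
n,l,st,ce=cv2.connectedComponentsWithStats(m);print(st[1:][st[1:,4]>10],ce[1:][st[1:,4]>10])
E
```

```text
[np.float64(0.39132552345935423), np.float64(-0.21872880524219543), np.float64(0.2513997635047574), np.float64(-108.54006821390236)] [ 0.92813683  0.38509204 -0.22893885] 0.015163873372151812
0 [[-0.0297, 0.0002, 0.0028, np.float64(-0.6)], [-0.0594, 0.0003, 0.0056, np.float64(-1.2)], [-0.0891, 0.0005, 0.0084, np.float64(-1.8)], [-0.1188, 0.0007, 0.0111, np.float64(-2.4)], [-0.1485, 0.0009, 0.0139, np.float64(-3.0)]]
1 [[-0.0295, 0.0002, 0.0043, np.float64(-0.6)], [-0.059, 0.0003, 0.0087, np.float64(-1.2)], [-0.0886, 0.0005, 0.013, np.float64(-1.8)]]
[[208 100  84  17 814]
 [353 138   7   9  52]
 [145 281  11  13  96]] [[242.32800983 107.78132678]
 [356.09615385 141.94230769]
 [150.07291667 286.92708333]]
```

Request:
move_arm([
  [[-0.0297, 0, 0.0028, -0.6], [-0.0594, 0, 0.0056, -1.2], [-0.0891, 0, 0.0084, -1.8], [-0.1188, 0, 0.0111, -2.4], [-0.1485, 0, 0.0139, -3.0]],
])

```text
time: 6.25
ee_pos: [0.4515, -0.0811, 0.25]
tcp_rot: [-90.1, -0.0, -105.5]
wrist_force: [0.7, -0.1, -0.1]
opening: 0.0151
```

Request:
move_arm([
  [[-0.0295, 0, 0.0043, -0.6], [-0.059, 0, 0.0087, -1.2], [-0.0886, 0, 0.013, -1.8], [-0.0886, 0, 0.013, -1.8], [-0.0886, 0, 0.013, -1.8]],
])

```text
time: 6.75
ee_pos: [0.4875, -0.0001, 0.2501]
tcp_rot: [-90.1, -0.0, -103.7]
wrist_force: [-0.3, 0.1, -0.4]
opening: 0.0151
```

Request:
move_arm([
  [[0, 0.03, 0, 0], [0, 0.06, 0, 0], [0, 0.085, 0, 0], [0, 0.085, 0, 0]],
])

```text
time: 7.15
ee_pos: [0.4858, -0.0014, 0.1628]
tcp_rot: [-90.3, -0.1, -103.8]
wrist_force: [0.0, 0.5, -0.0]
opening: 0.0152
```

```bash
python3 - <<'E'
from h import *
o=get_obs();print(o['ee_pos'],o['tcp_rot'],o['wrist_force'],o['opening'])
c=camera('side');np.savez('side1.npz',**c);cv2.imwrite('pics/4.png',cv2.resize(c['color'][215:320,250:370],(800,700),interpolation=cv2.INTER_CUBIC)[:600])
t=camera('top');np.savez('top1.npz',**t);cv2.imwrite('pics/4t.png',cv2.resize(t['color'][130:230,170:270],(600,600),interpolation=cv2.INTER_CUBIC))
E
```

```text
[ 0.48576972 -0.00143413  0.16277866] [-9.03193789e+01 -8.72768765e-02 -1.03820071e+02] [ 0.02740757  0.45327452 -0.03716252] 0.015164801934597802
```

View pics/4.png

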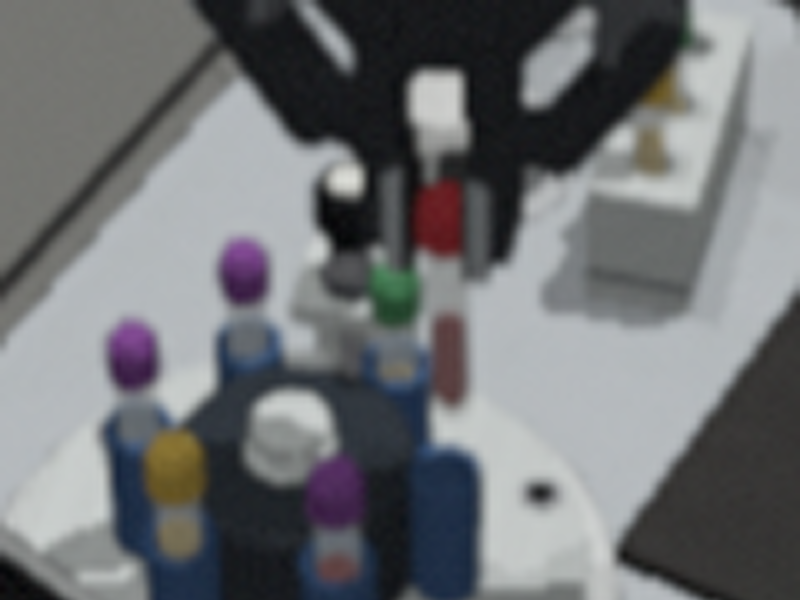

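The tube hangs vertically, its bottom at crop (451,405), just above the empty sleeve, whose rim is at about (446,470). Next I let it settle and compare tube and sleeve numerically in this one camera.

Request:
move_arm([
  [[0, 0, 0, 0], [0, 0, 0, 0], [0, 0, 0, 0]],
])

```text
time: 7.55
ee_pos: [0.4884, -0.0005, 0.1673]
tcp_rot: [-89.9, 0.0, -103.7]
wrist_force: [0.5, -0.5, -0.4]
opening: 0.0151
```

```bash
cat >> h.py <<'E'
def proj(c,p):
    q=(np.asarray(p,float)-c['T'][:3,3])@c['T'][:3,:3]; s=q[...,:2]/q[...,2:]
    s=s*(1+c['k1']*(s**2).sum(-1,keepdims=True))
    return s*[c['fx'],c['fy']]+[c['cx'],c['cy']]
E
python3 - <<'E'
from h import *
o=get_obs();e=o['ee_pos'];print(e,o['tcp_rot'][2])
ims=[camera('side') for _ in range(4)];c=ims[0];im=np.mean([i['color'] for i in ims],0).astype(np.uint8)
cv2.imwrite('side2.png',im)
print('proj mouth',proj(c,[.488,-.0005,.078]),'rim y extremes',proj(c,[[.488,.0105,.078],[.488,-.0115,.078],[.477,-.0005,.078],[.499,-.0005,.078]]).round(2).tolist())
print('tube bottom',proj(c,[e[0],e[1],e[2]-.0626]),'cap mid',proj(c,[e[0],e[1],e[2]+.0145]),'at -.045',proj(c,[e[0],e[1],e[2]-.045]))
h=cv2.cvtColor(cv2.resize(im,None,fx=4,fy=4,interpolation=cv2.INTER_CUBIC),cv2.COLOR_BGR2HSV).astype(int)
def rep(m,x0,y0,x1,y1,nm):
    m=m.copy();k=np.zeros_like(m);k[y0*4:y1*4,x0*4:x1*4]=1;m&=k
    for y in range(y0*4,y1*4,4):
        x=np.flatnonzero(m[y]);
        if len(x):print(nm,y/4,x.min()/4,x.max()/4,(x.min()+x.max())/8,len(x))
rep((h[...,0]>95)&(h[...,0]<122)&(h[...,1]>100),310,275,325,306,'blue')
rep(((h[...,0]<12)|(h[...,0]>165))&(h[...,1]>60),308,238,326,280,'red')
E
```

```text
[ 0.48835479 -0.00052293  0.16730544] -103.74208066418103
proj mouth [314.5478237  284.44609986] rim y extremes [[314.79, 288.73], [314.31, 280.24], [320.27, 284.24], [308.82, 284.66]]
tube bottom [314.26196671 274.65492229] cap mid [313.95090743 244.38506514] at -.045 [314.19368691 268.01510218]
blue 275.0 310.0 312.75 311.375 12
blue 276.0 310.0 313.25 311.625 14
blue 277.0 310.5 313.25 311.875 12
blue 278.0 311.0 313.25 312.125 10
blue 279.0 311.25 313.25 312.25 9
blue 280.0 311.75 313.25 312.5 7
blue 281.0 311.75 313.5 312.625 8
blue 282.0 312.0 314.25 313.125 10
blue 283.0 311.75 318.0 314.875 26
blue 284.0 311.5 320.25 315.875 36
blue 285.0 311.25 320.5 315.875 38
blue 286.0 310.75 320.75 315.75 41
blue 287.0 310.75 321.0 315.875 42
blue 288.0 311.0 321.0 316.0 41
blue 289.0 311.0 321.0 316.0 41
blue 290.0 310.75 321.0 315.875 42
blue 291.0 310.75 321.0 315.875 42
blue 292.0 311.0 321.0 316.0 41
blue 293.0 311.25 320.75 316.0 39
blue 294.0 311.0 320.75 315.875 40
blue 295.0 311.0 320.5 315.75 39
blue 296.0 311.0 320.5 315.75 39
blue 297.0 310.75 320.5 315.625 40
blue 298.0 311.
[... 313 characters left out ...]
14.125 32
red 243.0 310.0 318.25 314.125 34
red 244.0 310.0 318.25 314.125 34
red 245.0 309.75 318.0 313.875 34
red 246.0 310.0 318.0 314.0 33
red 247.0 310.0 318.0 314.0 33
red 248.0 310.0 318.0 314.0 33
red 249.0 309.75 318.0 313.875 34
red 250.0 310.0 318.0 314.0 33
red 251.0 312.75 318.0 315.375 22
red 262.0 314.25 316.5 315.375 10
red 263.0 313.5 317.0 315.25 15
red 264.0 314.0 317.0 315.5 13
red 265.0 314.0 317.0 315.5 13
red 266.0 314.25 317.0 315.625 12
red 267.0 314.25 317.0 315.625 12
red 268.0 314.25 317.0 315.625 12
red 269.0 314.25 317.0 315.625 12
red 270.0 314.5 317.25 315.875 12
red 271.0 314.5 317.25 315.875 12
red 272.0 314.5 317.0 315.75 11
red 273.0 314.75 316.5 315.625 8
```

```bash
python3 - <<'E'
from h import *
a=dict(np.load('side0.npz'))['color'].astype(int);b=cv2.imread('side2.png').astype(int)
print('side0 BGR cols 314-318 rows');
for v in range(277,296):print(v,a[v,310:324].tolist() if 0 else [tuple(a[v,u]) for u in(314,316,318)])
print('rim rows, R channel');
for v in range(279,293):print(v,a[v,308:325,2].tolist())
print('tube now G');
for v in range(250,284):print(v,b[v,305:326,1].tolist(),b[v,316].tolist())
E
```

```text
side0 BGR cols 314-318 rows
277 [(np.int64(127), np.int64(124), np.int64(118)), (np.int64(192), np.int64(194), np.int64(189)), (np.int64(191), np.int64(192), np.int64(188))]
278 [(np.int64(119), np.int64(114), np.int64(108)), (np.int64(190), np.int64(192), np.int64(187)), (np.int64(191), np.int64(192), np.int64(188))]
279 [(np.int64(114), np.int64(108), np.int64(101)), (np.int64(189), np.int64(191), np.int64(186)), (np.int64(190), np.int64(192), np.int64(188))]
280 [(np.int64(113), np.int64(104), np.int64(96)), (np.int64(184), np.int64(185), np.int64(180)), (np.int64(187), np.int64(188), np.int64(183))]
281 [(np.int64(115), np.int64(93), np.int64(78)), (np.int64(162), np.int64(153), np.int64(144)), (np.int64(167), np.int64(159), np.int64(151))]
282 [(np.int64(120), np.int64(87), np.int64(63)), (np.int64(121), np.int64(99), np.int64(84)), (np.int64(129), np.int64(111), np.int64(98))]
283 [(np.int64(103), np.int64(72), np.int64(48)), (np.int64(82), np.int64(58), np.int64(42)), (np.int64(86), np.int64(62), np.int64(47))]
284 [(np.int64(78), np.int64(51), np.int64(34)), (np.int64(65), np
[... 5945 characters left out ...]
200, 196]
278 [54, 55, 55, 55, 54, 50, 46, 43, 58, 122, 183, 200, 202, 200, 199, 200, 201, 199, 199, 199, 199] [199, 200, 196]
279 [55, 55, 55, 55, 54, 52, 46, 45, 56, 116, 176, 199, 202, 200, 199, 201, 201, 199, 199, 199, 199] [197, 199, 195]
280 [55, 55, 56, 54, 56, 53, 46, 46, 56, 111, 171, 194, 196, 196, 198, 201, 200, 199, 198, 198, 200] [193, 194, 189]
281 [55, 54, 55, 56, 56, 53, 49, 48, 61, 100, 145, 161, 161, 169, 184, 195, 198, 199, 198, 198, 200] [170, 161, 151]
282 [50, 51, 52, 55, 54, 53, 50, 56, 73, 88, 106, 106, 103, 117, 142, 163, 184, 197, 198, 198, 200] [129, 106, 90]
283 [48, 48, 49, 49, 50, 48, 46, 58, 72, 71, 69, 62, 59, 66, 84, 113, 157, 191, 198, 199, 200] [88, 62, 44]
```

```bash
python3 - <<'E'
from h import *
c=dict(np.load('top0.npz'));a=c['color'].astype(int)
print('pred rim', proj(c,[.488,-.0005,.078]), proj(c,[[.499,-.0005,.078],[.477,-.0005,.078],[.488,.0105,.078],[.488,-.0115,.078]]).round(1).tolist(),'base',proj(c,[.488,-.0005,.03]))
print('R'); 
for v in range(193,212):print(v,a[v,205:226,2].tolist())
print('B'); 
for v in range(193,212):print(v,a[v,205:226,0].tolist())
s=dict(np.load('side0.npz'))
m=onplane(s,315.95,285.6,.078);print('side mouth',m)
E
```

```text
pred rim [212.87746427 200.6033057 ] [[213.0, 196.2], [212.7, 205.0], [208.5, 200.5], [217.3, 200.7]] base [217.22141119 201.9399589 ]
R
193 [44, 69, 109, 70, 24, 41, 47, 47, 46, 42, 47, 47, 52, 46, 49, 44, 43, 51, 47, 49, 52]
194 [153, 156, 176, 141, 77, 37, 39, 47, 48, 47, 45, 46, 45, 49, 48, 45, 48, 50, 50, 44, 51]
195 [157, 152, 175, 165, 156, 102, 39, 30, 40, 46, 44, 49, 47, 45, 48, 53, 47, 48, 37, 28, 47]
196 [172, 181, 184, 182, 166, 157, 134, 76, 23, 23, 31, 31, 39, 42, 32, 29, 35, 35, 19, 16, 35]
197 [173, 179, 181, 181, 187, 144, 86, 68, 63, 58, 37, 14, 22, 21, 24, 20, 10, 7, 2, 11, 0]
198 [179, 179, 181, 188, 148, 90, 48, 29, 26, 25, 51, 40, 18, 7, 16, 3, 7, 0, 23, 64, 81]
199 [183, 183, 181, 165, 105, 39, 22, 20, 9, 11, 24, 53, 33, 13, 0, 63, 138, 160, 159, 162, 159]
200 [181, 184, 187, 164, 101, 29, 15, 18, 18, 21, 67, 75, 48, 5, 8, 66, 139, 163, 160, 155, 158]
201 [185, 180, 182, 160, 100, 28, 4, 11, 14, 61, 76, 79, 43, 11, 11, 14, 131, 159, 155, 154, 169]
202 [183, 185, 183, 185, 118, 24, 14, 1, 15, 62, 67, 65, 45, 13, 12, 5, 129, 180, 185, 183, 186]
203 [184, 182, 182
[... 2226 characters left out ...]
187, 186, 189, 187, 186, 189, 189, 170, 158, 160, 139, 124, 124, 146, 175, 186, 189, 187, 186, 185, 184]
207 [185, 184, 184, 186, 183, 186, 188, 170, 165, 166, 162, 159, 162, 163, 182, 191, 188, 189, 184, 189, 186]
208 [185, 190, 189, 189, 186, 187, 187, 168, 160, 161, 160, 164, 160, 175, 185, 191, 187, 187, 191, 188, 188]
209 [186, 184, 188, 189, 186, 190, 190, 187, 185, 170, 159, 158, 174, 190, 190, 189, 186, 187, 189, 188, 189]
210 [185, 185, 182, 184, 186, 189, 189, 186, 189, 189, 188, 184, 189, 187, 186, 186, 191, 187, 190, 187, 189]
211 [185, 183, 184, 183, 181, 186, 184, 186, 188, 187, 187, 191, 190, 190, 189, 186, 188, 188, 188, 187, 189]
side mouth [0.48544444 0.00260557 0.078     ]
```

Request:
move_arm([
  [[0, 0.01, 0, 0], [0, 0.0217, 0, 0], [0, 0.0217, 0, 0], [0, 0.0217, 0, 0], [0, 0.0217, 0, 0]],
])

```text
time: 8.25
ee_pos: [0.488, -0.0005, 0.1447]
tcp_rot: [-90.0, 0.0, -103.7]
wrist_force: [-1.1, 0.3, -0.0]
opening: 0.015
```

```bash
python3 - <<'E'
from h import *
o=get_obs();e=o['ee_pos'];print(e,o['tcp_rot'],o['wrist_force'])
ims=[camera('side') for _ in range(4)];c=ims[0];im=np.mean([i['color'] for i in ims],0).astype(np.uint8);cv2.imwrite('side3.png',im)
cv2.imwrite('pics/5.png',cv2.resize(im[240:300,280:340],(600,600),interpolation=cv2.INTER_CUBIC))
# same feature: front lower edge of cap on loaded tubes (top-frame fit), z=.097
x,y,t=.5327,-.0117,np.radians(-13.73)
for nm,a in(('pur0',0),('pur-60',-60),('grn-120',-120),('pur120',120),('yel60',60)):
    p=np.array([x+.046*np.cos(t+np.radians(a)),y+.046*np.sin(t+np.radians(a)),0])
    d=c['T'][:2,3]-p[:2];d/=np.linalg.norm(d)
    q=proj(c,[*(p[:2]+.008*d),.097]);u=int(round(q[0]))
    print(nm,q.round(2)); 
    for k in range(int(q[1])-4,int(q[1])+6):print('  ',k,im[k,u-1:u+3].tolist())
d=c['T'][:2,3]-e[:2];d/=np.linalg.norm(d)
q=proj(c,[*(e[:2]+.008*d),e[2]+.0044]);print('red',q)
for k in range(int(q[1])-4,int(q[1])+6):print('  ',k,im[k,314:318].tolist())
E
```

```text
[ 4.87961398e-01 -4.61878475e-04  1.44716878e-01] [-8.99948316e+01  2.88984846e-03 -1.03738524e+02] [-1.07567099  0.29889465 -0.03448   ]
pur0 [267.92 273.76]
   269 [[78, 38, 67], [81, 38, 70], [87, 42, 75], [87, 42, 75]]
   270 [[72, 36, 62], [72, 33, 62], [74, 35, 64], [74, 35, 64]]
   271 [[79, 50, 69], [69, 32, 59], [70, 33, 61], [72, 35, 62]]
   272 [[103, 86, 94], [75, 45, 66], [75, 40, 65], [76, 43, 67]]
   273 [[135, 128, 129], [103, 90, 97], [97, 78, 90], [100, 82, 92]]
   274 [[158, 154, 151], [136, 131, 129], [128, 119, 118], [127, 118, 117]]
   275 [[156, 151, 145], [137, 131, 125], [130, 123, 116], [128, 121, 115]]
   276 [[132, 123, 114], [121, 113, 105], [118, 111, 104], [116, 110, 103]]
   277 [[102, 89, 79], [108, 101, 94], [111, 105, 99], [110, 105, 99]]
   278 [[85, 71, 62], [104, 98, 93], [110, 106, 99], [109, 105, 98]]
pur-60 [284.45 260.98]
   256 [[94, 67, 84], [83, 39, 71], [90, 43, 78], [98, 48, 85]]
   257 [[98, 79, 90], [71, 34, 62], [75, 35, 64], [77, 36, 66]]
   258 [[114, 100, 105], [73, 40, 63], [70, 32, 60], [70, 33, 61]]
   259 [[137, 128, 130], [90,
[... 2623 characters left out ...]
 256 [[34, 29, 98], [32, 28, 97], [31, 27, 97], [32, 28, 85]]
   257 [[32, 28, 95], [30, 25, 93], [30, 26, 93], [32, 28, 84]]
   258 [[30, 26, 93], [29, 24, 91], [30, 25, 93], [31, 28, 83]]
   259 [[30, 26, 92], [30, 25, 91], [34, 29, 93], [39, 36, 85]]
   260 [[68, 67, 103], [67, 66, 101], [73, 71, 105], [74, 72, 99]]
   261 [[122, 122, 128], [122, 122, 128], [125, 124, 130], [115, 114, 119]]
   262 [[145, 145, 143], [146, 146, 143], [145, 145, 142], [132, 131, 129]]
   263 [[149, 149, 146], [149, 149, 146], [148, 148, 144], [135, 134, 131]]
   264 [[149, 149, 146], [149, 149, 146], [148, 148, 144], [140, 139, 136]]
   265 [[149, 149, 146], [148, 149, 146], [148, 149, 144], [146, 146, 142]]
```

View pics/5.png

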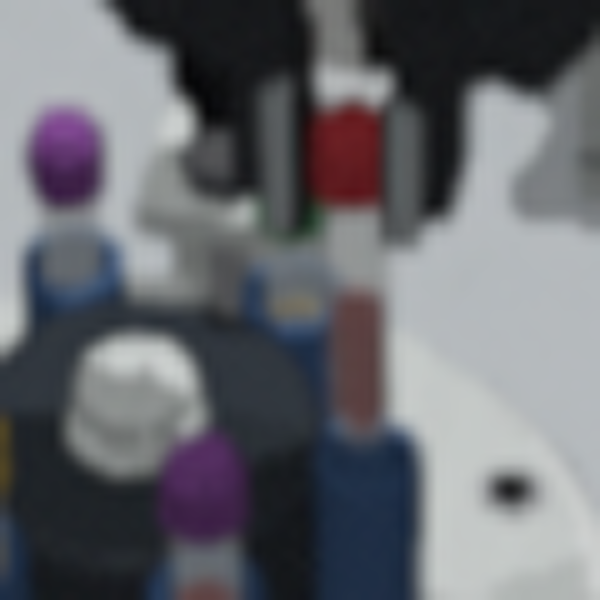

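The picture shows the tube bottom at (360,430), slightly left of the sleeve centre at (368,·). In y, the cap edges agree with the loaded tubes within half a millimetre. I'll shift 1.2 mm towards −x, then lower gently while watching the force.

Request:
move_arm([
  [[0.0003, 0, -0.0012, 0], [0.0003, 0.003, -0.0012, 0], [0.0003, 0.006, -0.0012, 0], [0.0003, 0.009, -0.0012, 0], [0.0003, 0.009, -0.0012, 0]],
])

```text
time: 8.95
ee_pos: [0.4865, -0.0004, 0.135]
tcp_rot: [-90.0, 0.0, -103.7]
wrist_force: [0.4, -0.0, -0.4]
opening: 0.0148
```

```bash
python3 - <<'E'
from h import *
o=get_obs();print(o['ee_pos'],o['wrist_force'],o['torque'],o['tcp_rot'])
E
```

```text
[ 4.86507176e-01 -3.91916520e-04  1.35018818e-01] [ 0.37059431 -0.02411658 -0.38310148] [ 0.11992194 -0.00332668 -0.03275024] [-9.00381412e+01  2.20934789e-03 -1.03736382e+02]
```

Request:
move_arm([
  [[0, 0.003, 0, 0], [0, 0.006, 0, 0], [0, 0.009, 0, 0], [0, 0.012, 0, 0], [0, 0.012, 0, 0]],
])

```text
time: 9.45
ee_pos: [0.4865, -0.0005, 0.123]
tcp_rot: [-90.0, -0.0, -103.7]
wrist_force: [-0.3, 0.3, 0.1]
opening: 0.015
```

No force at 17 mm deep, so the fit is clean. Continuing down.

Request:
move_arm([
  [[0, 0.005, 0, 0], [0, 0.01, 0, 0], [0, 0.015, 0, 0], [0, 0.02, 0, 0], [0, 0.025, 0, 0]],
])

```text
time: 9.95
ee_pos: [0.4866, -0.0005, 0.0981]
tcp_rot: [-90.0, -0.0, -103.7]
wrist_force: [0.4, 1.2, 0.2]
opening: 0.0149
```

Request:
move_arm([
  [[0, 0.002, 0, 0], [0, 0.004, 0, 0], [0, 0.005, 0, 0], [0, 0.005, 0, 0], [0, 0.005, 0, 0]],
])

```text
time: 10.45
ee_pos: [0.4867, -0.0005, 0.0936]
tcp_rot: [-90.0, -0.0, -103.7]
wrist_force: [0.2, 0.7, 0.4]
opening: 0.0149
```

Request:
move_arm([
  [[0, 0.0005, 0, 0], [0, 0.001, 0, 0], [0, 0.0015, 0, 0], [0, 0.0015, 0, 0]],
])

```text
time: 10.85
ee_pos: [0.487, -0.0004, 0.0927]
tcp_rot: [-89.9, 0.0, -103.7]
wrist_force: [-0.4, 1.2, 5.4]
opening: 0.0152
```

Request:
move_arm([
  [[0, 0.0003, 0, 0], [0, 0.0006, 0, 0], [0, 0.0006, 0, 0]],
])

```text
time: 11.15
ee_pos: [0.4872, -0.0004, 0.0925]
tcp_rot: [-89.9, 0.0, -103.7]
wrist_force: [-0.9, 0.5, 8.1]
opening: 0.015
```

The tube bottomed at exactly the expected height (8 N). Releasing.

Request:
move_arm([
  [[0, 0, 0, 0], [0, 0, 0, 0], [0, 0, 0, 0], [0, 0, 0, 0]],
], claw=0.04)

```text
time: 11.55
ee_pos: [0.4866, -0.0005, 0.0912]
tcp_rot: [-90.0, -0.0, -103.7]
wrist_force: [-1.1, 1.0, 1.0]
opening: 0.0402
```

Request:
move_arm([
  [[0, -0.01, 0, 0], [0, -0.03, 0, 0], [0, -0.06, 0, 0], [0, -0.1, 0, 0], [0, -0.1, 0, 0]],
])

```text
time: 12.05
ee_pos: [0.4885, -0.0005, 0.1974]
tcp_rot: [-89.6, 0.1, -103.7]
wrist_force: [0.2, 0.6, 0.8]
opening: 0.04
```

```bash
python3 - <<'E'
from h import *
o=get_obs();e=o['ee_pos'];print(e,o['wrist_force'],o['opening'],o['tcp_rot'])
c=camera('side');im=c['color']
cv2.imwrite('pics/6.png',cv2.resize(im[200:310,250:360],(600,600),interpolation=cv2.INTER_CUBIC))
s=[*e,-103.74]
# knob approach
plan([(.5145,-.087,.1925,-103.73)],s)
print('knob dot proj side for (.5145,-.087)',proj(c,[.5145,-.087,.113]),'mouth-tube cap mid proj',proj(c,[.488,-.0005,.1065]))
# depth knob
for n in('side0.npz','top0.npz'):
    k=dict(np.load(n));P=cloud(k);m=(P[...,2]>.105)&(P[...,2]<.118)&(np.hypot(P[...,0]-.5145,P[...,1]+.087)<.018);print(n,m.sum(),P[m].mean(0).round(4))
E
```

```text
[ 0.4884559  -0.00049021  0.19739108] [0.19626552 0.59632535 0.7640273 ] 0.039981751411696596 [ -89.56481384    0.10457019 -103.73985507]
0 [[0.0778, 0.0049, 0.0458, -0.0]]
knob dot proj side for (.5145,-.087) [299.46690078 241.0489683 ] mouth-tube cap mid proj [314.44363638 273.98693339]
side0.npz 74 [ 0.51   -0.0851  0.1097]
top0.npz 59 [ 0.5132 -0.0862  0.1123]
```

View pics/6.png

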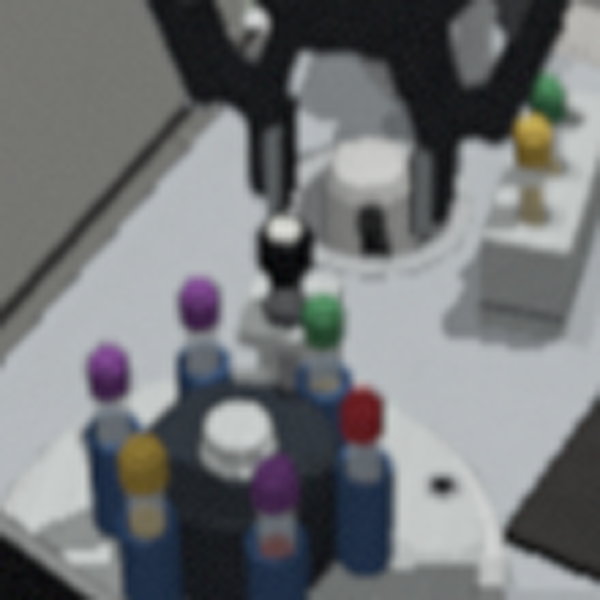

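The picture shows the red cap at (362,415), seated at the same height as the loaded tubes, and the gripper is clear of it. The knob is at (285,245). Moving above the knob.

Request:
move_arm([
  [[0.03, 0, 0.015, 0], [0.06, 0, 0.03, 0], [0.078, 0, 0.0447, 0], [0.078, 0, 0.0447, 0], [0.078, 0, 0.0447, 0]],
], claw=0.05)

```text
time: 12.6
ee_pos: [0.5112, -0.0869, 0.1907]
tcp_rot: [-90.1, 0.0, -103.8]
wrist_force: [-0.6, 0.4, 0.4]
opening: 0.05
```

```bash
python3 - <<'E'
from h import *
o=get_obs();e=o['ee_pos'];print(e,o['wrist_force'],o['tcp_rot'])
plan([(.5133,-.087,.084,-103.73)],[*e,-103.73])
E
```

```text
[ 0.51118259 -0.08693063  0.19068603] [-0.55121787  0.40144821  0.42610134] [-9.00936793e+01  4.30141631e-03 -1.03799764e+02]
0 [[-0.0004, 0.1067, 0.0021, 0.0]]
```

Request:
move_arm([
  [[0, 0.03, 0.002, 0], [0, 0.055, 0.002, 0], [0, 0.08, 0.002, 0], [0, 0.1, 0.002, 0], [0, 0.1067, 0.002, 0]],
])

```text
time: 13.1
ee_pos: [0.512, -0.0861, 0.0825]
tcp_rot: [-90.2, -0.0, -103.7]
wrist_force: [0.2, 0.1, 0.0]
opening: 0.05
```

Request:
move_arm([
  [[0, 0, 0, 0], [0, 0, 0, 0]],
])

```text
time: 13.3
ee_pos: [0.5139, -0.087, 0.0859]
tcp_rot: [-89.9, 0.0, -103.7]
wrist_force: [-0.3, -0.2, 0.9]
opening: 0.05
```

```bash
python3 - <<'E'
from h import *
o=get_obs();e=o['ee_pos'];print(e,o['wrist_force'],o['tcp_rot'])
c=camera('side');im=c['color']
cv2.imwrite('pics/7.png',cv2.resize(im[200:300,250:350],(600,600),interpolation=cv2.INTER_CUBIC))
E
```

```text
[ 0.51387132 -0.0869639   0.08586393] [-0.31896085 -0.24188993  0.8666131 ] [-8.99342287e+01  8.24195123e-03 -1.03706668e+02]
```

View pics/7.png

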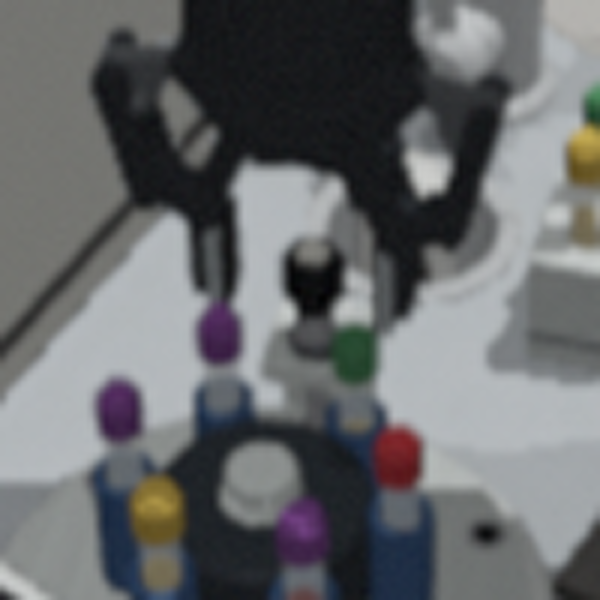

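The fingers straddle the knob at (312,275), centred, with no contact. Closing.

Request:
move_arm([
  [[0, 0.001, 0, 0], [0, 0.001, 0, 0], [0, 0.001, 0, 0], [0, 0.001, 0, 0], [0, 0.001, 0, 0]],
], claw=0.015, newtons=60)

```text
time: 13.85
ee_pos: [0.5117, -0.0868, 0.0848]
tcp_rot: [-90.2, 0.0, -103.7]
wrist_force: [-12.6, 3.7, 12.1]
opening: 0.0197
```

Request:
move_arm([
  [[0, 0, 0, 0], [0, 0, 0, 0]],
])

```text
time: 14.05
ee_pos: [0.5118, -0.0868, 0.0848]
tcp_rot: [-90.2, 0.0, -103.7]
wrist_force: [-12.5, 3.4, 12.2]
opening: 0.02
```

Gripped. There is a 12 N side load because the knob sits about 2 mm towards −x, so I relieve that and then pull up.

Request:
move_arm([
  [[0, 0, -0.001, 0], [0, 0, -0.002, 0], [0, -0.002, -0.002, 0], [0, -0.002, -0.002, 0]],
])

```text
time: 14.45
ee_pos: [0.5116, -0.0868, 0.0856]
tcp_rot: [-90.0, 0.0, -103.7]
wrist_force: [1.9, 1.0, -6.1]
opening: 0.02
```

Request:
move_arm([
  [[0, -0.003, 0, 0], [0, -0.006, 0, 0], [0, -0.009, 0, 0], [0, -0.011, 0, 0], [0, -0.011, 0, 0]],
])

```text
time: 14.95
ee_pos: [0.5115, -0.0868, 0.0968]
tcp_rot: [-90.0, 0.0, -103.7]
wrist_force: [2.7, 0.9, -10.2]
opening: 0.0197
```

Request:
move_arm([
  [[0, -0.001, 0, 0], [0, -0.002, 0, 0], [0, -0.002, 0, 0], [0, -0.002, 0, 0], [0, -0.002, 0, 0]],
])

```text
time: 15.45
ee_pos: [0.5114, -0.0868, 0.0971]
tcp_rot: [-90.1, -0.0, -103.7]
wrist_force: [9.8, -0.2, -21.1]
opening: 0.0196
```

```bash
python3 - <<'E'
from h import *
o=get_obs();print(o['time'],o['ee_pos'],o['wrist_force'],o['opening'])
c=camera('side');np.savez('sideE.npz',**c)
cv2.imwrite('pics/8.png',cv2.resize(c['color'][200:300,250:350],(600,600),interpolation=cv2.INTER_CUBIC))
E
```

```text
15.45 [ 0.51143172 -0.08677968  0.09711191] [  9.79646876  -0.18101425 -21.09199104] 0.019599626186003687
```

View pics/8.png

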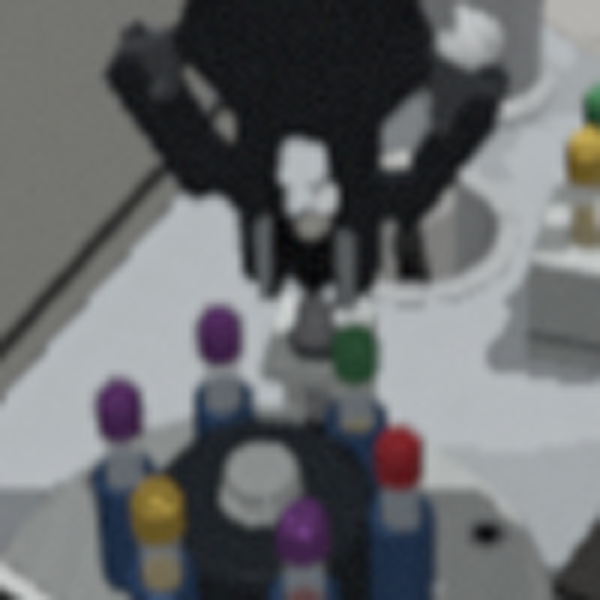

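The white dot on the knob rose from y≈250 to ≈222 (about 12 mm). Force doubled with almost no further motion, so the plunger is at its stop. The carousel and the red tube look unchanged. Handing in.

```bash
python3 -c "
from workcell import *
job_done();o=get_obs();print(o['time'],o['ee_pos'],o['wrist_force'],o['opening'])"
```

```text
the job is handed in; nothing more can be done
the job is handed in; nothing more can be done
```

I put the red-capped tube into the empty sleeve, let go of it, then pulled the index plunger up and handed the job in still holding it. No verdict was reported, and the pose readback after hand-in was refused. The robot clock stood at about 15.5 s of the 64 s.

- **Tube:** it slid down with almost no force and bottomed at 8 N at the height I expected for fully home. In the side picture after release, it sits level with the loaded tubes and the gripper is clear of it.
- **Plunger:** the fingers rose about 12.3 mm while holding the knob. The pull then doubled from 10 to 21 N with only 0.3 mm more motion, so it is against its stop. The last picture shows the knob up by about 12 mm.
- **Carousel:** it and the red tube look the same in the pictures before and after the pull. I judged this by eye, without measuring the angle.

**Checks that disagreed:**
- **Sleeve position:** the two cameras differed by about 3 mm. I compared the tube with its neighbours in one view and moved it 1.2 mm before lowering, and it went in cleanly.
- **Knob position:** the knob was about 2 mm off my estimate and put a 12 N side load on the grip. I removed that before pulling, but about 10 N of side load was back at the stop.
- **Finger opening:** it reads 1–2 mm smaller than the true width of the cap and the knob.

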